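# Hang the wide specimen frame on its stand

### The arm

A 6-joint arm with a two-finger parallel gripper is mounted at the origin on the work surface. World frame = base frame: x ahead of the robot, y to its left, z up, the work surface at z = 0. Lengths are in mm, angles in degrees, forces in N, time in s.
With the tool pointing down it reaches from about 400 to 825 mm from the base axis. Payload 7 kg.
Tool frame: the origin (TCP) lies at the very end of the fingers, on their centre line; the grasp point (between the pads) lies 19 mm behind it; z points along the fingers, y is the direction in which the jaws open and shut (so a half turn about z gives the same grasp; the last joint's range is limited). The gripper opens to 88 mm and grips with 3 to 60 N. Pads are 19 mm wide; open, the fingers measure 130 mm over their backs; the gripper's body (78 mm by 193 mm) begins 47 mm behind the grasp point.
Start: joints at [-55.514, 20.546, 0.682, 0, -70.136, -16.507], TCP at [208.329, -642.024, 226.561] pointing down, gripper open.
Joint ranges: [-176.03, 176.03], [-82.01, 121.73], [-58.28, 71.71], [-173.87, 95.51], [-174.79, -0.11], [-173.66, 173.66]. Speed limits (degrees/s): [136.94, 136.94, 172.46, 180, 180, 180].

### API

Orientations are given as [roll, pitch, yaw] about the fixed x, y, z axes, in that order (R = Rz(yaw) Ry(pitch) Rx(roll)).
In Python, from rig import r gives the robot as it stands. Calls block until the motion is done:
- r.move_ptp(position, orientation): joint-space move of the TCP to a pose.
- r.movel(position, rotation=None, vel=150, max_force=None): straight line of the TCP; rotation=None keeps the orientation; vel is the mean speed in mm/s. With max_force (N) it stops when the force on the tool has changed by that much, and returns True; else False.
- r.move_j(angles): joint-space move.
- r.gripper_open() and r.grab(f_grip=None): open the fingers fully, or close them until they stop; f_grip is the grip in N (None keeps the last).
- r.wait(seconds).
- r.solve_ik(position, orientation): joint angles nearest the present ones, or None.
- r.get_image(name): name is "scene" or "top" or "wrist"; returns the picture (384x512x3 uint8, blue, green, red); there is no depth.
- r.camera_params(name): a dict with "camera_matrix" (3x3 intrinsics, pixels), "R" (3x3) and "t" (3): a world point X has camera coordinates R X + t; the wrist camera has in their place "T_tool_cam" (4x4, takes a point from camera to tool coordinates, whose origin is the TCP and whose axes are the flange's). Camera axes: x right, y down, z forward; pixel columns grow to the right and rows downward; lengths in mm; the calibration is good to about 2 mm. The wrist camera is an equidistant fisheye: a pixel r from the principal point sees the ray r / f radians off the axis. A picture is of the moment at which its call begins: read the wrist's pose just before it. camera_params takes no time and is no camera call.
A pose or a line that the arm cannot do raises r.MotionError and nothing moves.
- r.job_done(): hands the job in, once; it reports no verdict.
Readings, each from a call of its own:
- r.read_t(): time.
- r.read_joint_pos(): joint angles.
- r.read_joint_vel(): joint speeds.
- r.read_joint_efforts(): joint torques, N m.
- r.read_tool_pos(): TCP position.
- r.read_tool_rot(): TCP orientation.
- r.read_force(): force on the tool from outside, world axes, zero at the start.
- r.read_wrist_torque(): the same for the moment, N m.
- r.read_finger_gap(): opening from 0.0 (shut) to 1.0 (fully open).
Only numpy, scipy, OpenCV 4.12 (cv2) and the standard library are available. Lean on these libraries where they do the work, as an engineer would, in place of code of your own. Each camera call takes 0.05 s, during which the arm holds its last target. There are 200 camera calls.

### The job

Take the wide steel specimen frame (the one with a collared pin at each side) out of the storage rack and hang it on the specimen stand, one pin in each of the two hooks, the hook between the pin's collars. Press it down past the sprung keepers until both pins are fully home, always keeping well under 40 N on the stand, and make sure that both are home before you let go. Leave it hanging there and do not disturb the other things on the bench.

Things in the scene. Friction and masses are not known exactly. Their poses are not given: they have to be found in the camera images.
- frame: The wide specimen frame: open upright rectangle of steel bar, 180 wide (y), 90 tall, 6 thick (x), 0.27-0.45 kg, black grip block on top. From each top corner a round pin, diameter 8, sticks out along y (313 to the ends) with two collars, diameter 18, 19 long; the groove between them is 15 wide, centred at y = +-130. Origin on the pins' axis, midway; z up; underside z = -90. Both faces alike: it may hang either way round.
- frame_grip (a point): Middle of the frame's black grip block: 12 thick (x), 44 wide (y), 44 tall, reaching from 26 mm below to 22 mm above this point. 34 mm above the pins' axis. Hold it here, pinched across its 12 mm (along the frame's x).
- pin_a (a point): Middle of the groove between the collars of one pin: y = +130 from the frame's origin, on the pin's axis.
- pin_b (a point): The same on the other pin: y = -130.
- stand: Fixed specimen stand of a flame tester: base 160 x 360 x 12, origin under its middle; z up. Two columns carry a rail along y; on it slides a hanger with two hooks 260 apart, locked by hand up to 16 mm to either side of the middle: feel (or look) for it. It does not move in use. Behind the hooks (x = 20 to 85) parts reach z = 204; a burner in front (x = -70 to -12, y = -50 to 34) reaches z = 56.
- rack: Fixed grey storage rack, base 170 x 160 x 10, origin under its centre. Two slots along its y, at x = -35 and +35, each 8 wide between 40 mm tall cheeks at y = +-55 (top z = 50). The wide frame stands in one of them, underside at z = 10, the small frame in the other. Frames lift straight up and out.
- small_frame: Bystander: small steel frame without side pins, 150 wide, 93 tall with its black grip; origin at its underside. Leave in the rack.
- wrench: Bystander: wrench, 150 long, lying on the bench.
- weight_a: Bystander: steel knobbed weight, diameter 36, 42 tall; origin at its underside.
- weight_b: Bystander: brass knobbed weight, diameter 29, 36 tall; origin at its underside.
- bottle: Bystander: amber bottle, diameter 60, 130 tall; origin at its underside.
- beaker: Bystander: clear beaker, diameter 70, 85 tall; origin at its underside.
- cutter: Bystander: round specimen cutter, diameter 112, 98 tall; origin at its underside.
- mark_a (a point): Where a home pin's middle would lie with the hanger at mid-rail: x = 0, y = +130, z = 165 in the stand's frame. The real hook is up to 16 mm off along y (both hooks alike); x and z are true. Hook 12 wide (y); slot 10 wide (x), open at the top with a flared mouth 28 mm above home; catches pins within x = -8 to +6. A collar that lands on a hook stops the frame 20 to 26 mm above home, and can be slid along y.
- mark_b (a point): The same at y = -130. In each slot a sprung keeper leaf with a smooth nose leans in from +x: a pin meets it 13 to 16 mm above home, passes at about 8 mm when the pair is pushed with 5 to 18 N in all, then snaps home on the rigid floor and is kept from lifting. The frame's own weight does not do it. Pinched front to back, the frame can tip a little in the fingers, so one end may go home before the other.

How it is judged:
By the outcome, as a careful person would: the job done as asked, in the order asked, and still so for the second after the job is handed in, with the robot touching nothing.
It also fails if it takes over 67 s, if anything falls off the work surface, if the arm or the gripper's body presses on something with over 40 N, if the wrist force passes 120 N, or if a joint passes its speed limit or range.

## Working session

There is one attempt and no reset: what is moved stays moved. The work goes in short steps, each a Python script; the robot and the scene stay as the last script left them, time stands still between calls to the robot, and variables do not carry over. Pictures are saved under pics/ and viewed, on a budget of 10 in all, crops included, one or two more only if the job needs it, and the job is handed in when it is done.

```bash
mkdir -p pics; ls; python3 - <<'E'
from rig import r
import cv2
for n in("scene","top"):
    im=r.get_image(n); cv2.imwrite(f"pics/{n}0.png",im)
    c=r.camera_params(n); print(n,c)
print(r.read_t(), r.read_tool_rot())
print(r.camera_params("wrist"))
E
```

```text
pics
scene {'camera_matrix': array([[490.27989205,   0.        , 250.9548667 ],
       [  0.        , 490.27989205, 188.60257555],
       [  0.        ,   0.        ,   1.        ]]), 'R': array([[-0.87197118,  0.48944192, -0.01062391],
       [ 0.26449365,  0.45272871, -0.85151619],
       [-0.41195797, -0.74530754, -0.52422067]]), 't': array([ 519.98652838,  -41.32416131, 1624.34922234])}
top {'camera_matrix': array([[355.229931  ,   0.        , 257.61288308],
       [  0.        , 355.229931  , 193.85321438],
       [  0.        ,   0.        ,   1.        ]]), 'R': array([[ 1.42466818e-02, -9.99895739e-01,  2.35457109e-03],
       [-9.93480100e-01, -1.44215765e-02, -1.13089824e-01],
       [ 1.13111990e-01, -7.28064778e-04, -9.93581978e-01]]), 't': array([  -4.17934744,  608.10280854, 1208.27913966])}
0.1 [ 1.79914254e+02 -7.63016180e-03 -1.62026730e+02]
{'camera_matrix': array([[297.31863964,   0.        , 258.74819104],
       [  0.        , 297.31863964, 190.86998401],
       [  0.        ,   0.        ,   1.        ]]), 'T_tool_cam': array([[ 5.26079027e-04, -9.54460572e-01, -2.98336621e-01,
         8.28139798e+01],
       [ 9.99999601e-01,  2.86765764e-04,  8.45931020e-04,
        -5.50248775e-01],
       [-7.21855077e-04, -2.98336947e-01,  9.54460342e-01,
        -1.56792574e+02],
       [ 0.00000000e+00,  0.00000000e+00,  0.00000000e+00,
         1.00000000e+00]])}
```

View pics/top0.png

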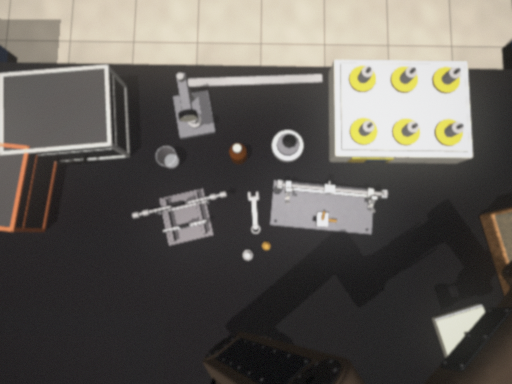

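View pics/scene0.png

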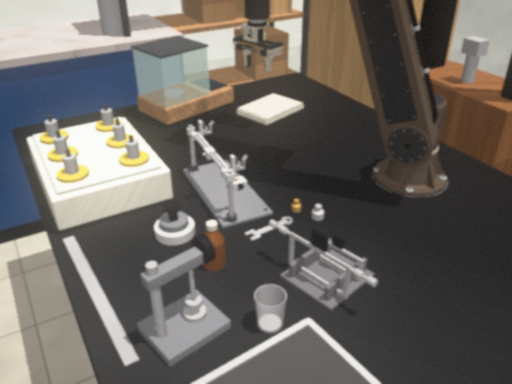

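The top view shows the wide frame in the rack's far slot, with its pins from about (135,214) to (223,195). The stand base is centred near (323,207), with its hooks on the far side. I'll take an enlarged crop to get exact pixels.

```bash
cat > h.py <<'E'
from rig import r
import cv2, numpy as np
from scipy.spatial.transform import Rotation as Ro
def ray(n,px):
    c=r.camera_params(n);R=np.array(c["R"]);t=np.array(c["t"])
    d=R.T@np.linalg.inv(c["camera_matrix"])@np.array([px[0],px[1],1.]);return -R.T@t,d
def onplane(n,px,z):
    o,d=ray(n,px);return o+d*(z-o[2])/d[2]
def proj(n,X):
    c=r.camera_params(n);p=np.array(c["R"])@X+c["t"];q=np.array(c["camera_matrix"])@p;return q[:2]/q[2]
def wpose():
    T=np.eye(4);T[:3,:3]=Ro.from_euler('xyz',r.read_tool_rot(),degrees=True).as_matrix();T[:3,3]=r.read_tool_pos();return T
def wray(T,px):
    c=r.camera_params("wrist");K=c["camera_matrix"];M=T@np.array(c["T_tool_cam"])
    v=np.array([(px[0]-K[0,2])/K[0,0],(px[1]-K[1,2])/K[1,1]]);a=np.linalg.norm(v)
    d=np.r_[v/a*np.sin(a),np.cos(a)];return M[:3,3],M[:3,:3]@d
def wplane(T,px,z):
    o,d=wray(T,px);return o+d*(z-o[2])/d[2]
def wproj(T,X):
    c=r.camera_params("wrist");K=c["camera_matrix"];M=np.linalg.inv(T@np.array(c["T_tool_cam"]))
    p=M[:3,:3]@X+M[:3,3];a=np.arctan2(np.hypot(p[0],p[1]),p[2]);u=p[:2]/np.hypot(p[0],p[1])*a
    return u*K[0,0]+K[:2,2]
E
python3 - <<'E'
import cv2,numpy as np
im=cv2.imread("pics/top0.png")
c=im[170:255,120:400]; cv2.imwrite("pics/topc.png",cv2.resize(c,None,fx=2.8,fy=2.8,interpolation=cv2.INTER_CUBIC))
g=im.min(axis=2)
m=(g>70).astype(np.uint8)
cs,_=cv2.findContours(m[165:255,120:400],0,2)
for k in cs:
    if cv2.contourArea(k)>150:
        k=k+[120,165]; b=cv2.minAreaRect(k); print(b, cv2.boxPoints(b).round(1).tolist())
E
```

```text
((253.92767333984375, 212.19847106933594), (43.98772430419922, 12.3698148727417), 86.8201675415039) [[246.5, 190.60000610351562], [258.8999938964844, 189.89999389648438], [261.29998779296875, 233.8000030517578], [249.0, 234.5]]
((181.8729248046875, 217.4705047607422), (50.01960372924805, 98.2500228881836), 76.50426483154297) [[128.3000030517578, 204.60000610351562], [223.8000030517578, 181.6999969482422], [235.5, 230.3000030517578], [139.89999389648438, 253.3000030517578]]
((328.672119140625, 205.6065673828125), (116.61003112792969, 51.24323272705078), 5.19442892074585) [[268.29998779296875, 225.8000030517578], [272.8999938964844, 174.8000030517578], [389.1000061035156, 185.39999389648438], [384.3999938964844, 236.39999389648438]]
```

View pics/topc.png

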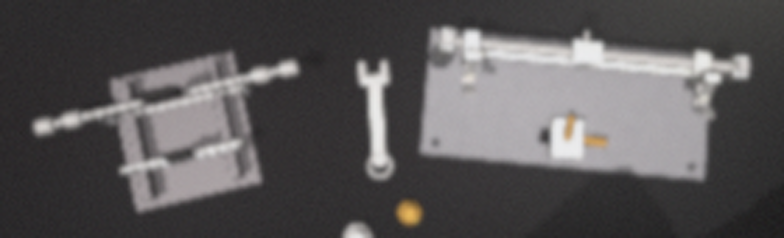

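Crop: pin ends at (34,127) and (298,68). Rack base corners are at (110,82), (233,52), (261,184) and (138,212). The stand base's front corners are at (420,153) and (705,180), and its hooks at roughly (469,80) and (703,95).

```bash
python3 - <<'E'
from h import *
f=lambda p:((p[0]+.5)/2.8-.5+120,(p[1]+.5)/2.8-.5+170)
np.set_printoptions(precision=1,suppress=True)
a=onplane("top",f((34,127)),100);b=onplane("top",f((298,68)),100)
d=a-b;print("pins",a,b,np.linalg.norm(d),(a+b)/2,"yaw",np.degrees(np.arctan2(-d[0],d[1])))
R=[onplane("top",f(p),10) for p in((110,82),(233,52),(261,184),(138,212))]
print("rack",np.mean(R,0),[np.linalg.norm(R[i]-R[i-1]) for i in range(4)])
d=R[0]-R[1];print(np.degrees(np.arctan2(-d[0],d[1])))
l=onplane("top",f((420,153)),12);q=onplane("top",f((705,180)),12);d=l-q;w=np.linalg.norm(d);d/=w
x=np.array([d[1],-d[0],0]);o=(l+q)/2+80*x
print("stand",l,q,w,"o",o,np.degrees(np.arctan2(-d[0],d[1])))
for s in(1,-1):
    X=o+s*130*d;X[2]=193;print("mark",s,X,proj("top",X), onplane("top",f((469,80) if s>0 else (703,95)),193))
    print(r.solve_ik([*o[:2],200],[180,0,-162]))
E
```

```text
pins [524.6 417.2 100. ] [598.8 108.9 100. ] 317.0172053530373 [561.7 263.1 100. ] yaw 13.537167353984112
rack [525.4 257.1  10. ] [np.float64(168.50622817655304), np.float64(160.34068635490345), np.float64(171.5885291429796), np.float64(157.4607114117513)]
14.710751576691228
stand [503.1 -39.6  12. ] [ 474.4 -398.2   12. ] 359.74772771618547 o [ 568.5 -225.2   12. ] -4.575740828964303
mark 1 [578.9 -95.7 193. ] [290.5 198. ] [577.9 -85.6 193. ]
[ -3.3  15.7  -9.9   0.  -64.4 -68.7]
mark -1 [ 558.1 -354.8  193. ] [375.7 206. ] [ 565.2 -339.9  193. ]
[ -3.3  15.7  -9.9   0.  -64.4 -68.7]
```

The sizes check out: 317 against 313 across the pins, 360 for the stand base, and the frame is in the slot at x=+36. Next I'll look at the stand up close with the wrist camera.

```bash
cat >> h.py <<'E'
ths=-4.6; so=np.array([568.5,-225.2,0])   # stand
def ax(th): 
    c,s=np.cos(np.radians(th)),np.sin(np.radians(th));return np.array([[c,-s,0],[s,c,0],[0,0,1]])
def S(x,y,z): return so+ax(ths)@np.array([x,y,z],float)
def toS(X): return ax(ths).T@(np.asarray(X)-so)
E
python3 - <<'E'
from h import *
np.set_printoptions(precision=1,suppress=True)
r.move_ptp(S(-60,0,330),[180,0,ths-90])
T=wpose();np.save("T1.npy",T);im=r.get_image("wrist");cv2.imwrite("pics/w1.png",im)
print(r.read_t(),T)
cv2.imwrite("pics/w1b.png",cv2.resize(im,(768,576),interpolation=cv2.INTER_CUBIC))
E
```

```text
2.0583 [[  -0.1   -1.    -0.   508.5]
 [  -1.     0.1    0.  -221. ]
 [   0.     0.    -1.   329.7]
 [   0.     0.     0.     1. ]]
```

View pics/w1b.png

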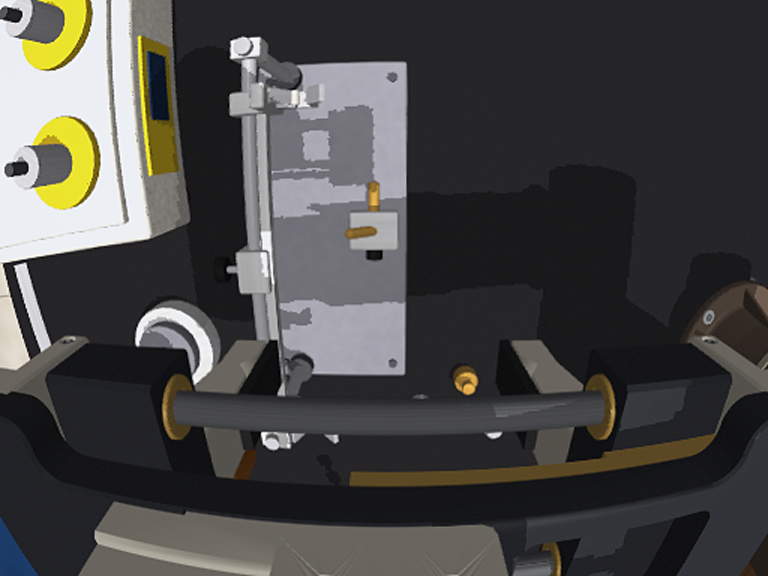

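The hook on the -y side is at about (315,93) and the front base corners are at (407,62) and (405,374). The rail clamp is at (252,270). The gripper hides the +y hook.

```bash
python3 - <<'E'
from h import *
np.set_printoptions(precision=1,suppress=True)
T=np.load("T1.npy");f=lambda u,v:((u+.5)/1.5-.5,(v+.5)/1.5-.5)
a=wplane(T,f(407,62),12);b=wplane(T,f(405,374),12);d=b-a;w=np.linalg.norm(d);print(a,b,w,np.degrees(np.arctan2(-d[0],d[1])),toS(a),toS(b))
for n,p,z in(("hook",(316,93),193),("hook front lo",(325,102),185),("front hi",(325,85),185),("hookback",(292,97),193),("clamp front edge",(268,270),195),("clamp back",(240,270),195),("clamp y-",(252,250),195),("clamp y+",(252,292),195),("rail",(262,330),190),("knob end",(216,270),190)):
    print(n,toS(wplane(T,f(*p),z)))
im=cv2.imread("pics/w1.png")[40:85,145:235];cv2.imwrite("pics/w1c.png",cv2.resize(im,None,fx=8,fy=8,interpolation=cv2.INTER_CUBIC))
# closer look at +y hook: camera beyond
r.move_ptp(S(-50,215,330),[180,0,ths-90])
T=wpose();np.save("T2.npy",T);im=r.get_image("wrist");cv2.imwrite("pics/w2.png",im)
cv2.imwrite("pics/w2b.png",cv2.resize(im[:260],None,fx=1.5,fy=1.5,interpolation=cv2.INTER_CUBIC));print(r.read_t(),[f"{v:.0f}" for v in wproj(T,S(0,142,193))])
E
```

```text
[ 473.  -397.3   12. ] [501.1 -43.1  12. ] 355.3335400726545 -4.544301722471138 [ -81.4 -179.2   12. ] [-81.7 176.1  12. ]
hook [ -14.9 -122.5  193. ]
hook front lo [ -19.7 -117.1  185. ]
front hi [ -19.8 -128.9  185. ]
hookback [   1.  -120.7  193. ]
clamp front edge [ 21.8  -3.7 195. ]
clamp back [ 42.5  -3.9 195. ]
clamp y- [ 32.3 -18.1 195. ]
clamp y+ [ 35.   12.4 195. ]
rail [ 32.   43.7 190. ]
knob end [ 63.2  -2.7 190. ]
2.975 ['207', '111']
```

View pics/w1c.png

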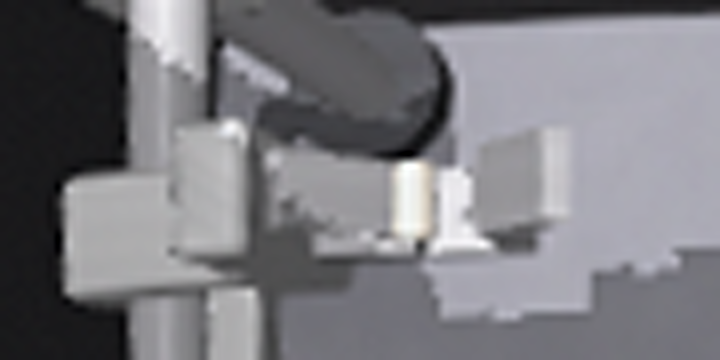

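View pics/w2b.png

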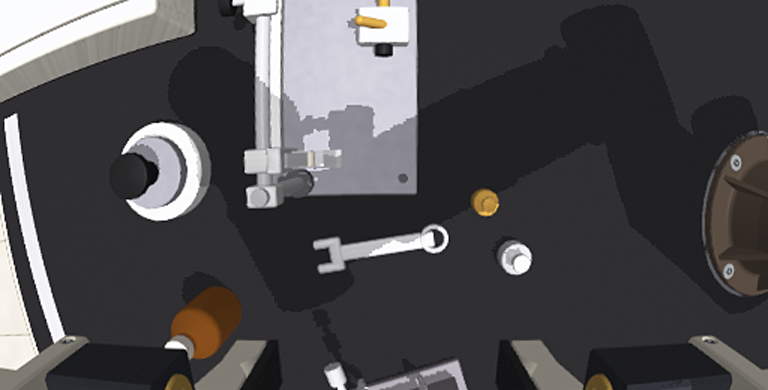

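The -y hook's front prong spans crop rows 130–220, so its centre is at full-image v≈62. In w2 the +y hook's front prong is at (333,158) and the front base corner at (416,193).

```bash
python3 - <<'E'
from h import *
np.set_printoptions(precision=1,suppress=True)
T=np.load("T2.npy");f=lambda u,v:((u+.5)/1.5-.5,(v+.5)/1.5-.5)
print("corner",toS(wplane(T,f(416,193),12)))
for p in((333,158),(338,150),(338,166),(313,159)): print("hook",toS(wplane(T,f(*p),193)))
for p,z in(((263,12),195),((245,5),195),((262,196),204)): print("clamp/col",toS(wplane(T,f(*p),z)))
# two-view prong -y via scene? frame next: look from above grip
fo=np.array([561.7,263.1,0]);thf=13.5
r.move_ptp(fo+ax(thf)@[0,0,0]+[0,0,300],[180,0,thf-90])
T=wpose();np.save("T3.npy",T);im=r.get_image("wrist");cv2.imwrite("pics/w3.png",im)
cv2.imwrite("pics/w3b.png",cv2.resize(im,None,fx=1.5,fy=1.5,interpolation=cv2.INTER_CUBIC));print(r.read_t(),r.read_joint_pos(),[wproj(T,fo+ax(thf)@[0,s,z]) for s,z in((130,100),(-130,100),(0,156))])
E
```

```text
corner [-80.8 176.9  12. ]
hook [-15.3 136.6 193. ]
hook [-18.6 131.4 193. ]
hook [-18.5 142.  193. ]
hook [ -2.  136.9 193. ]
clamp/col [ 31.7  33.4 195. ]
clamp/col [ 44.6  26.5 195. ]
clamp/col [ 30.6 159.5 204. ]
4.0833 [ 43.   13.3   0.1   0.  -76.8 -29.6] [array([257.6, 260.5]), array([257.2,  61.7]), array([257.1, 180.5])]
```

View pics/w3b.png

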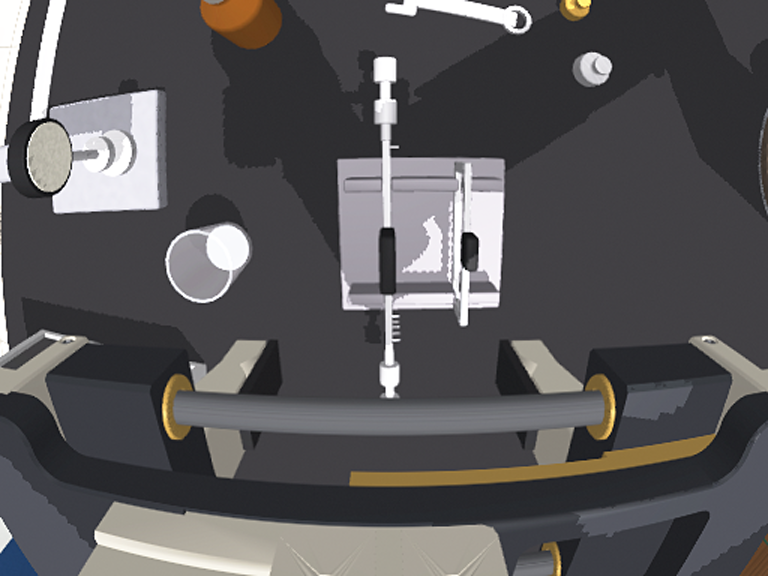

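The hooks are at y≈+136.6 and −122.5, so 259 apart, and the hanger offset is about +7. In w3 the frame's grip top spans (388,230)–(388,293) and the -y pin end is at (385,58). I'll check the grip position and the clamp height.

```bash
python3 - <<'E'
from h import *
np.set_printoptions(precision=1,suppress=True)
T=np.load("T3.npy");f=lambda u,v:((u+.5)/1.5-.5,(v+.5)/1.5-.5)
fo=np.array([561.7,263.1,0]);thf=13.5
L=lambda p,z:ax(thf).T@(wplane(T,f(*p),z)-fo)
for p,z in(((388,230),156),((388,293),156),((381,262),156),((396,262),156),((385,58),100),((385,80),100),((386,105),100),((390,368),100)):print(p,L(p,z))
T=np.load("T1.npy")
im=cv2.imread("pics/w1.png")
g=lambda p:((p[0]+.5)/2.8-.5+120,(p[1]+.5)/2.8-.5+170)
for z in(150,165,180,195): print(z,"w1 rail",toS(wplane(T,f(252,200),z)),"top rail",toS(onplane("top",g((650,64)),z)),toS(onplane("top",g((520,50)),z)), "top clampc",toS(onplane("top",g((587,50)),z)),"w1 clampc",toS(wplane(T,f(254,271),z)))
E
```

```text
(388, 230) [ -1.5 -29.2 156. ]
(388, 293) [ -1.4  16.2 156. ]
(381, 262) [  3.4  -6.6 156. ]
(396, 262) [ -7.   -6.5 156. ]
(385, 58) [   0.8 -158.7  100. ]
(385, 80) [   0.8 -140.5  100. ]
(386, 105) [   0.1 -120.1  100. ]
(390, 368) [ -3.1 105.7 100. ]
150 w1 rail [ 44.  -47.6 150. ] top rail [ 40.4 -66.1 150. ] [ 42.4  81.9 150. ] top clampc [ 49.6   6.2 150. ] w1 clampc [ 46.4   9.8 150. ]
165 w1 rail [ 39.3 -49.2 165. ] top rail [ 38.3 -62.2 165. ] [ 40.3  83.8 165. ] top clampc [ 47.4   9.1 165. ] w1 clampc [ 41.5   5.7 165. ]
180 w1 rail [ 34.5 -50.7 180. ] top rail [ 36.2 -58.4 180. ] [ 38.1  85.7 180. ] top clampc [ 45.1  12.  180. ] w1 clampc [ 36.7   1.6 180. ]
195 w1 rail [ 29.8 -52.2 195. ] top rail [ 34.  -54.5 195. ] [ 35.9  87.6 195. ] top clampc [ 42.9  14.9 195. ] w1 clampc [ 31.9  -2.5 195. ]
```

Block length 45 (44 expected) and rail height about 165–175 are both plausible. The frame's centre correction is about (−1.5, −2) mm and +0.9°. Now I'll grasp it and lift.

```bash
python3 - <<'E'
from h import *
np.set_printoptions(precision=1,suppress=True)
fo=np.array([561.7,263.1,0]);thf=13.5
p=fo+ax(thf)@[-1.6,-2,0];th=14.4
r.move_ptp([p[0],p[1],200],[180,0,th-90])
print(r.movel([p[0],p[1],123],vel=80,max_force=12))
r.grab(50);print("gap",r.read_finger_gap()*88,r.read_force(),r.read_tool_pos(),r.read_tool_rot())
print(r.movel([p[0],p[1],150],vel=40,max_force=20),r.read_force())
r.movel([p[0],p[1],345],vel=150)
r.wait(.2);print("gap",r.read_finger_gap()*88,"F",r.read_force(),"M",r.read_wrist_torque(),r.read_t())
r.move_ptp(S(-2,7,345),[180,0,ths-90]);r.wait(.3)
print(r.movel(S(-2,7,245),vel=100,max_force=15)); r.wait(.2)
T=wpose();np.save("T4.npy",T);im=r.get_image("wrist");cv2.imwrite("pics/w4.png",im)
sc=r.get_image("scene");cv2.imwrite("pics/s4.png",sc)
print(r.read_t(),T[:3,3],r.read_force(),[(wproj(T,S(0,s+7,193))) for s in(130,-130)])
u,v=wproj(T,S(0,-123,200)).astype(int)
a=cv2.resize(im[max(v-60,0):v+60,u-60:u+60],None,fx=5,fy=5,interpolation=cv2.INTER_CUBIC)[:590,:400]
b=cv2.resize(sc[100:230,160:290],None,fx=3,fy=3,interpolation=cv2.INTER_CUBIC)
o=np.zeros((600,795,3),np.uint8);o[:a.shape[0],:a.shape[1]]=a;o[:390,405:795]=b;cv2.imwrite("pics/c4.png",o);print("crop org",u-60,max(v-60,0))
E
```

```text
False
gap 11.371057040442864 [ 3.6  0.7 -2.2] [561.1 261.  123. ] [-179.9    0.   -75.6]
False [ 3.5 -0.4 -0.8]
gap 11.772822958862331 F [ 0.4 -0.1 -3.1] M [ 0.   0.1 -0. ] 9.3333
False
12.8333 [ 567.3 -218.1  245.6] [ 0.5 -0.5 -3.6] [array([255.3, 336.1]), array([254.1,  33.9])]
crop org 193 0
```

View pics/c4.png

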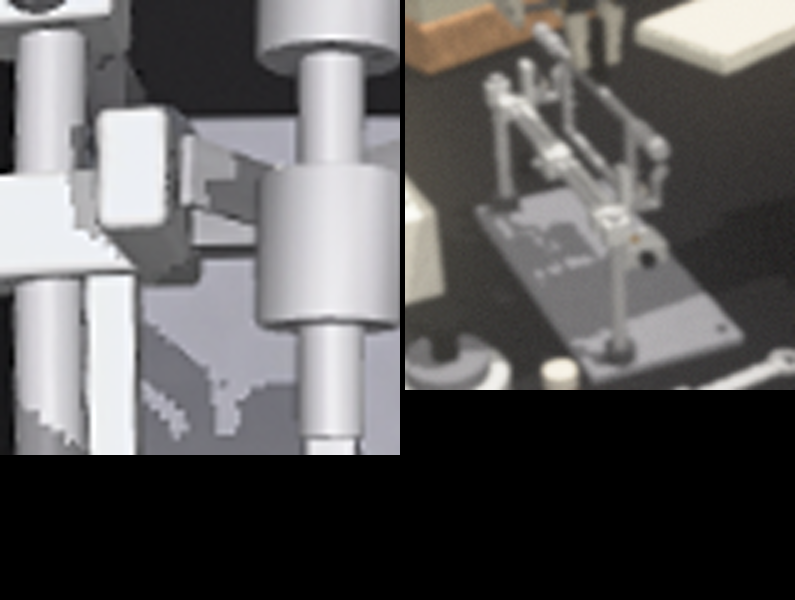

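The wrist view shows the -y hook's tall back post (crop rows 107–225). The pin's inner collar covers rows 165–325, so its edges are at v≈33 and v≈65.

```bash
python3 - <<'E'
from h import *
np.set_printoptions(precision=1,suppress=True)
T=np.load("T4.npy");f=lambda u,v:((u+.5)/5-.5+193,(v+.5)/5-.5)
for n,p,z in(("post-",(132,107),204),("post+",(132,225),204),("incol-",(330,165),231.6),("incol+",(330,325),231.6),("pin shoulder",(330,437),226),("pin L",(300,120),222),("pin R",(362,120),222),("postfront",(165,160),204)):
  print(n,toS(wplane(T,f(*p),z)))
print(toS(T[:3,3]))
E
```

```text
post- [  23.  -130.3  204. ]
post+ [  22.9 -113.6  204. ]
incol- [  -3.1 -115.   231.6]
incol+ [ -3.1 -96.  231.6]
pin shoulder [ -3.1 -83.3 226. ]
pin L [   0.5 -123.   222. ]
pin R [  -6.9 -123.   222. ]
postfront [  18.6 -122.5  204. ]
[ -1.8   7.  245.6]
```

The groove centre at y=−122.5 matches the hook at −122.3, and the pin's x of −3 is within the catch range. I'll descend gently while watching the force.

```bash
python3 - <<'E'
from h import *
np.set_printoptions(precision=1,suppress=True)
x,y=-0.7,7.0
f0=np.array(r.read_force());m0=np.array(r.read_wrist_torque());np.save("f0.npy",np.r_[f0,m0])
for z in(216,210,206,203,200):
    s=r.movel(S(x,y,z),vel=40 if z>210 else 20,max_force=5);r.wait(.1)
    print(z,s,toS(r.read_tool_pos()),"dF",np.array(r.read_force())-f0,"dM",np.array(r.read_wrist_torque())-m0)
    if s:break
im=r.get_image("wrist");cv2.imwrite("pics/w5.png",im);print(r.read_t(),wproj(wpose(),S(0,-123,193)))
E
```

```text
216 False [ -0.5   7.  216.4] dF [-0.4  0.2  1.1] dM [-0.1 -0.1  0. ]
210 False [ -0.6   6.9 210.1] dF [-0.4  0.   0.3] dM [-0. -0.  0.]
206 False [ -0.7   7.  206. ] dF [-0.8  0.5 -0. ] dM [-0.1 -0.   0. ]
203 False [ -0.7   7.  203. ] dF [-0.1  0.6 -0.2] dM [ 0.  -0.   0.1]
200 False [ -0.9   7.  199.9] dF [-1.2  0.3 -0.3] dM [0.1 0.3 0.1]
15.6583 [254.4  16.1]
```

There was no collar stop, so both pins are in the slots, about 12 mm above home. Now I'll press in 1 mm steps, watching the force.

```bash
python3 - <<'E'
from h import *
np.set_printoptions(precision=1,suppress=True)
k=np.load("f0.npy")
for z in np.arange(199,183.9,-1):
    s=r.movel(S(-0.7,7,z),vel=15,max_force=14)
    dF=np.array(r.read_force())-k[:3];dM=np.array(r.read_wrist_torque())-k[3:]
    print(z,s,r.read_tool_pos()[2].round(1),"dF",dF,"dM",dM.round(2))
    if dF[2]>19: break
im=r.get_image("wrist");cv2.imwrite("pics/w6.png",im);cv2.imwrite("pics/s6.png",r.get_image("scene"));print(r.read_t(),r.read_finger_gap()*88)
E
```

```text
199.0 False 199.1 dF [-2.6  0.9  2.4] dM [0.  1.  0.1]
198.0 False 198.1 dF [-5.1  0.3  5. ] dM [-0.   1.5  0.1]
197.0 False 196.8 dF [-4.2  0.1  3.8] dM [-0.2  1.6  0.1]
196.0 False 195.7 dF [-5.3 -0.   2.3] dM [-0.2  1.6  0.1]
195.0 False 194.6 dF [-4.5  0.3  2. ] dM [-0.2  1.6  0.1]
194.0 False 193.6 dF [-5.1 -0.  -0.4] dM [-0.2  1.7  0.1]
193.0 False 192.5 dF [-5.   0.5 -1.9] dM [-0.2  1.4  0.1]
192.0 False 191.8 dF [-3.2  0.2 -2.4] dM [-0.1  0.9  0.1]
191.0 False 191.2 dF [-1.9  1.1 -1.9] dM [-0.   0.3  0.1]
190.0 False 190.4 dF [-0.5  0.5  0.4] dM [ 0.  -0.1  0. ]
189.0 False 189.0 dF [-0.   0.9 -0.7] dM [-0.1 -0.   0. ]
188.0 False 188.0 dF [-0.6  0.3  0.1] dM [-0.1 -0.1  0.1]
187.0 False 187.8 dF [-4.1  2.9  7.9] dM [ 0.7  0.9 -0. ]
186.0 False 187.7 dF [-5.1  3.2 14.2] dM [1.4 1.8 0. ]
185.0 False 187.7 dF [-7.8  5.7 20.4] dM [1.9 2.6 0. ]
19.5083 11.59335606690803
```

Floor contact is at TCP 187.8 (188 expected), and the wrist moments were symmetric as the keepers passed. I'll relieve the load, do a light lift test and look at both pins.

```bash
python3 - <<'E'
from h import *
np.set_printoptions(precision=1,suppress=True)
k=np.load("f0.npy")
def rep(n):print(n,r.read_tool_pos()[2].round(1),"dF",np.array(r.read_force())-k[:3],"dM",(np.array(r.read_wrist_torque())-k[3:]).round(2))
r.movel(S(-.7,7,188),vel=10);rep("relax")
for z in(189.,190.,191.,192.):
    s=r.movel(S(-.7,7,z),vel=10,max_force=6);rep(("lift",z,s))
    if s:break
r.movel(S(-.7,7,187.5),vel=10,max_force=14);rep("down");
im=r.get_image("wrist");sc=r.get_image("scene");tp=r.get_image("top");cv2.imwrite("pics/w7.png",im);cv2.imwrite("pics/s7.png",sc)
b=cv2.resize(sc[110:230,170:290],None,fx=4,fy=4,interpolation=cv2.INTER_CUBIC)
a=cv2.resize(im[0:110,190:325],None,fx=2.3,fy=2.3,interpolation=cv2.INTER_CUBIC)
o=np.zeros((480,795,3),np.uint8);o[:,:480]=b;o[:a.shape[0],482:482+a.shape[1]]=a;cv2.imwrite("pics/c7.png",o);print(r.read_t())
for s in(137,-123):print([proj("scene",S(0,s,z)) for z in(165,173)])
E
```

```text
relax 187.9 dF [-2.   1.9  4.8] dM [0.5 0.3 0. ]
('lift', 189.0, False) 188.5 dF [-0.4  0.7 -0.3] dM [-0.1 -0.1  0.1]
('lift', 190.0, False) 189.9 dF [-0.2  0.4  0.1] dM [ 0.  -0.   0.1]
('lift', 191.0, False) 191.1 dF [-1.   1.4 -0.4] dM [-0.  -0.1  0. ]
('lift', 192.0, False) 192.0 dF [-0.6 -0.4 -0.4] dM [-0.   0.1  0.1]
down 187.9 dF [-1.8  1.5  5.7] dM [ 0.4  0.5 -0. ]
21.7083
[array([240. , 163.9]), array([240. , 161.4])]
[array([207.4, 128.7]), array([207.3, 126.4])]
```

View pics/c7.png

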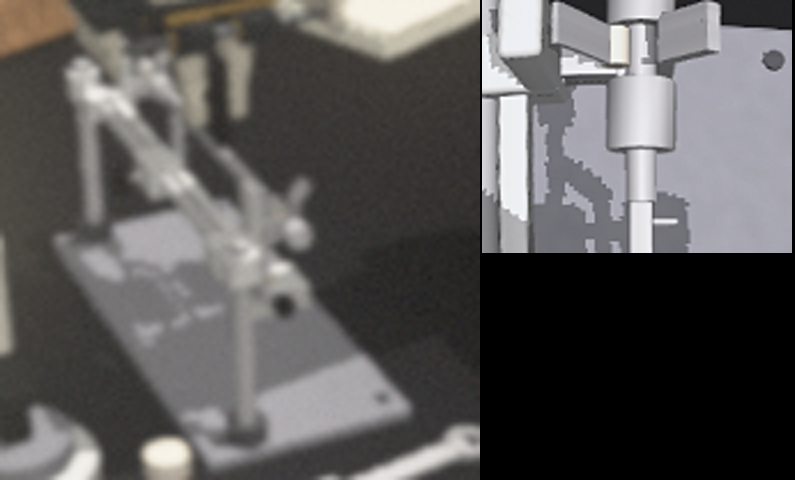

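The -y pin sits in its hook between the collars, with the keeper nose beside it. In the scene view the +y pin end is at about (244.5,168). A further light lift will show whether both keepers hold.

```bash
python3 - <<'E'
from h import *
np.set_printoptions(precision=1,suppress=True)
k=np.load("f0.npy")
def rep(n):print(n,r.read_tool_pos()[2].round(1),"dF",np.array(r.read_force())-k[:3],"dM",(np.array(r.read_wrist_torque())-k[3:]).round(2))
for z in(165,173,179): print("+y end expected",z,proj("scene",S(-1,163.5,z)))
print("-y",proj("scene",S(-1,-149.5,165)))
r.movel(S(-.7,7,191.5),vel=20)
for z in(192.5,193.,193.5,194.,194.5,195.):
    s=r.movel(S(-.7,7,z),vel=10,max_force=5);rep((z,s))
    if np.array(r.read_force())[2]-k[2]<-3.5:break
for z in np.arange(190,185.5,-1):
    s=r.movel(S(-.7,7,z),vel=15,max_force=14);rep(("dn",z))
print(r.read_t())
E
```

```text
+y end expected 165 [244.2 168. ]
+y end expected 173 [244.2 165.5]
+y end expected 179 [244.1 163.6]
-y [204.9 125.5]
(192.5, False) 192.3 dF [-1.2  0.9 -0.4] dM [-0.1  0.2  0.1]
(193.0, False) 192.6 dF [-1.4  0.8 -2.3] dM [-0.1  0.2  0.1]
(193.5, False) 192.9 dF [-0.6 -0.3 -6.2] dM [-0.3 -0.1  0.1]
('dn', np.float64(190.0)) 190.5 dF [-1.1  0.2  0.3] dM [-0.  -0.1  0.1]
('dn', np.float64(189.0)) 189.1 dF [ 1.2  0.7 -0.8] dM [-0.  0.  0.]
('dn', np.float64(188.0)) 188.0 dF [-1.3  0.5 -0.9] dM [-0.  -0.1  0. ]
('dn', np.float64(187.0)) 187.8 dF [-2.6  1.5  8.1] dM [ 0.7  0.9 -0. ]
('dn', np.float64(186.0)) 187.7 dF [-4.6  3.9 13.9] dM [1.4 1.8 0. ]
24.1917
```

Both keepers resisted the lift (−6 N with a moment of only −0.3 Nm; a single side would give about 0.8). The +y pin end matches z=165. Both pins are home, so I'll relieve the load and release.

```bash
python3 - <<'E'
from h import *
np.set_printoptions(precision=1,suppress=True)
k=np.load("f0.npy")
r.movel(S(-.7,7,188.2),vel=10);print("before",np.array(r.read_force())-k[:3])
r.gripper_open();print("open",r.read_finger_gap(),r.read_force(),r.read_tool_pos())
print(r.movel(S(-.7,7,250),vel=60,max_force=8),r.read_force())
r.movel(S(-.7,7,345),vel=150)
r.move_ptp(S(-60,-20,345),[180,0,ths-90]);r.wait(.3)
im=r.get_image("wrist");T=wpose();np.save("T8.npy",T);sc=r.get_image("scene")
o=np.zeros((384,800,3),np.uint8);o[:,:400]=im[:,60:460];o[:,400:]=cv2.resize(sc[80:272,150:350],None,fx=2,fy=2,interpolation=cv2.INTER_CUBIC);cv2.imwrite("pics/c8.png",o)
for z in(165,173,179):print(z,wproj(T,S(-1,-149,z))-[60,0],wproj(T,S(-1,163.5,z))-[60,0])
print(r.read_t())
E
```

```text
before [-1.   1.2  2.8]
open 0.9972820117277366 [-0.2 -0.2  0.6] [ 568.4 -218.2  188.2]
False [ 1.9  0.8 -0.5]
165 [144.9  60.6] [156.1 298.6]
173 [143.6  59.7] [155.5 302.1]
179 [142.6  59. ] [154.9 304.7]
28.5917
```

View pics/c8.png

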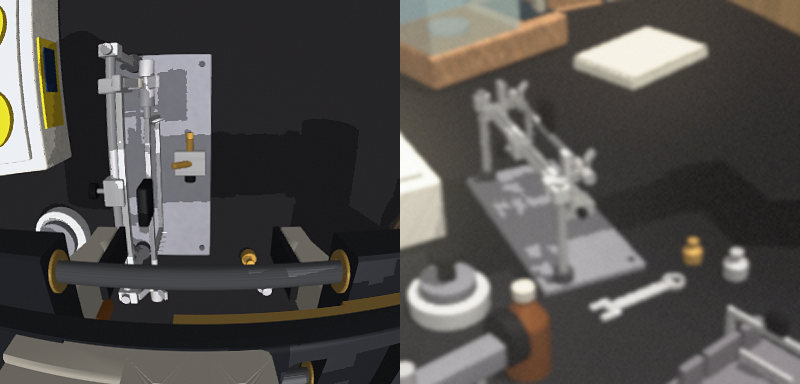

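After release, the pin ends are at (147,61) and (157,298). Home predicts (145,60.6) and (156,298.6), so both ends are down, and the things in view look undisturbed.

```bash
python3 -c "
from rig import r
print(r.read_force(),r.read_t()); r.job_done()"
```

```text
[-0.05962969  0.83383429  0.10010631] 28.5917
the job is handed in; nothing more can be done
```

The wide frame is hanging on the stand with both pins home behind their keepers. I've handed the job in at 28.6 s.

- **Moving it:** I took the frame from the rack and set it into the hooks, with the hanger about 7 mm off the middle. Then I pressed it down in 1 mm steps. The keepers passed at about 5 N, and the highest reading, about 20 N, came on the floor.
- **Checks before release:** The tool stopped at z = 187.8, where I expected 188. A light lift met both keepers: about 6 N, with little sideways moment. The picture put the +y pin end at home height and showed the -y pin between its collars.
- **Checks after release:** Both pin ends were within about 2 pixels of where home pins should appear. That view alone would not have resolved the last few mm of height on the -y side; the lift test covers that. The force on the tool was near zero, and the other items in the last picture looked undisturbed.
- **Disagreement:** When pressing on the floor, the load leaned somewhat toward the +y side, with a side force of about 6 N. It dropped away once I eased off.
- **Not measured exactly:** I gripped the block 8 mm above the given grip point so the fingers would clear the rail clamp, whose height I only estimated. Opening the gripper showed no contact force.

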